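Fill, close and wind up the musical keepsake box

ROBOT

A 6-joint arm with a two-finger parallel gripper is mounted at the origin on the work surface. World frame = base frame: x ahead of the robot, y to its left, z up, the work surface at z = 0. Lengths are in m, angles in rad, forces in N, time in s.
With the tool pointing down it reaches from about 0.35 to 0.8 m from the base axis. Payload 7.3 kg.
Tool frame: the origin (TCP) lies at the centre of the arm's flange, where the gripper is bolted on; the fingertips stand ahead of it and the grasp point (between the pads) lies 155 mm ahead of it (bot.tips_ahead is the z of the fingertips in the tool frame, in m); z points along the fingers, y is the line along which they close (so a half turn about z gives the same grasp; the last joint's range is limited). The gripper opens to 85 mm and grips with 20 to 120 N. Pads are 22 mm wide; open, the fingers measure 114 mm over their backs; the gripper's body (76 mm by 85 mm) begins 54 mm behind the grasp point. The pads swing forward as they close: fully open they stand 13 mm farther back than shut.
Start: joints at [-1.377, 0.342, 1.524, -0, 1.275, -0.146], TCP at [0.175, -0.495, 0.405] pointing down, gripper open.
Joint ranges: [-2.53, 2.53], [-0.77, 2.02], [0.04, 2.7], [-1, 4.14], [0.28, 2.66], [-3.11, 3.11]. Speed limits (rad/s): [2.57, 2.57, 3.14, 3.14, 3.14, 3.14].

INTERFACE

Orientations are given as a unit quaternion [w, x, y, z].
In Python, from rig import readout, get_image, bot gives the robot as it stands.
- The arm moves only by the tool move_arm, never from a script. Its argument "moves" is a list that holds one entry, the list of rows, each a list of 5 numbers: the opening, from -1 (shut) to 1 (fully open), then the shift along the world's x, y, z in mm, then the turn about the world's z in degrees. A call has 1 to 20 rows; each row shifts and turns the commanded pose from where the row before left it; what a row does not reach is not made up. A row lasts 1/12 s, in which the tool goes at most 41.7 mm and 7.16 degrees, less where a joint would pass 70% of its speed; a pose out of reach is approached as far as the arm can. A call is refused whole if a number of a shift passes 41.7 or a number of a turn 7.16, either way. A call with a gripper value outside its range is refused whole. The fingers move at their own pace and stop on an object; "newtons" is the grip in N (left out, the last holds). Time passes only in rows, so rows that do not move let the fingers close. It gives the time, the measured TCP pose, the force, the opening and the grip force at its end, in the units of the state.
- readout.read_state(): the state, without advancing time (a new reading comes with each control period).
- get_image(name): name is "scene" or "top" or "wrist"; returns a dict with "image" (480x640x3 uint8, red, green, blue), "range_z" (480x640 float32, m along the optical axis (not along the pixel's ray), 0 where there is no reading), "intrinsics" (3x3 intrinsics, pixels), "xyz" and "rotation" of the camera in the world. Camera axes: x right, y down, z forward; pixel columns grow to the right and rows downward; lengths in m; the calibration is good to about 2 mm. A picture is of the moment at which its call begins.
- bot.job_done(): hands the job in; it is judged then, once.
The state is a dict: "time_s": time; "joints": joint angles; "dq": joint speeds; "joint_torque": joint torques, N m; "tcp_pos": TCP position; "orientation": TCP orientation; "force": force on the tool from outside, world axes, zero at the start; "wrist_torque": the same for the moment, N m; "gripper_width": finger opening in m; "gripper_force": force on a finger pad.
Only numpy, scipy, OpenCV 4.12 (cv2) and the standard library are available. Lean on these libraries where they do the work, as an engineer would, in place of code of your own. Each camera call takes 0.05 s, during which the arm holds its last target. There are 200 camera calls.

TASK

Get the musical keepsake box on the hall table ready: put every loose ornament into its open compartment and lay the wooden lid squarely on top, flush with the edges all round. Wind it up with the crank: push the crank fully home on the square shaft, turn it clockwise (seen from above) until the whole red marker is inside the green zone, then lift the crank off and stand it upright in the middle of its cork coaster. Leave the bowl, the candle jar and the letter tray where they are.

Things in the scene. Friction and masses are not known exactly. Their poses are not given: they have to be found in the camera images.
- seat (a point): centre of the open compartment at its rim, 60 mm above the table. The fixed dark wooden box is 120 (x) by 280 (y) mm; this frame has its axes, z up. The compartment is at +y: inside 108 (x) by 140 (y), 49 mm deep, red floor, walls 6 mm; outside 120 by 152 mm, the size of the lid. At -y is a flat deck level with the rim; its winding shaft stands 140 mm from this point towards -y
- shaft_top (a point): centre of the top of the upright steel winding shaft: 12 mm square, tapered at the top, 18 mm tall above a brass pedestal (40 mm across, 6 mm high) on the deck; 84 mm above the table. Its x and y are parallel to the square's sides and turn with it. The crank fits on it in any quarter turn and is fully home with its hub standing on the pedestal, its crank_boss then 26 mm above this point
- winder (a joint): turn of the winding shaft in rad, growing clockwise seen from above; it starts somewhere from 0 to 6, has a hard stop at 22.5 and stays where it is left (about 0.1 N m of friction). It drives the red marker: 4 mm per rad. From about 19.75 rad on the marker is wholly inside the green zone
- marker_top (a point): top of the small red marker (4 mm long), which slides to the box's +y in a white slot along the deck's +x edge as the shaft is wound. The green zone ends the slot at +y: from 77 to 93 mm past the marker's place at 0 rad, which is 45 mm nearer -y than the shaft's axis
- lid_grip (a point): centre of the brass handle of the loose flat lid (120 by 152 by 8 mm, about 0.22 kg, no lip). The handle is a bar 14 mm thick (lid's x), 50 mm long (lid's y), 22 mm high, at the lid's middle; this point is 19 mm above the lid's underside. The lid's x and y are its short and long sides, z up
- crank_boss (a point): middle of the brass grip block over the crank's hub: 22 (crank's x) by 16 (y) by 32 mm high; 44 mm above the hub's underside, on its axis. The crank (0.24 kg, balanced) stands on its hub: 30 mm square, 20 mm high, with a 13.75 mm square socket below, 20 mm deep. Above the hub an arm 12 mm wide, 8 mm thick runs along x: knob at +x, counterweight (26 mm across) centred 42 mm towards -x
- crank_knob (a point): middle of the crank's upright wooden knob, which spins freely on its pin: 16 mm in diameter, 42 mm tall, axis 55 mm from the hub's axis; this point is 6 mm higher than the grip block's middle
- rest (a point): centre of the top of the round cork coaster (96 mm across, 6 mm thick, fixed), the crank's place
- bell_mid (a point): middle of the brass bell, an ornament 30 mm in diameter and 32 mm high, flat foot, 50 g; the point is 16 mm above its foot on its axis (z). May be absent
- pot_mid (a point): middle of the blue ceramic pot (solid), an ornament 30 mm in diameter and 32 mm high, flat foot, 50 g; the point is 16 mm above its foot on its axis (z). May be absent
- barrel_mid (a point): middle of the pale wooden barrel, an ornament 30 mm in diameter and 32 mm high, flat foot, 50 g; the point is 16 mm above its foot on its axis (z). May be absent
- pawn_mid (a point): middle of the green glass pawn, an ornament 30 mm in diameter and 32 mm high, flat foot, 50 g; the point is 16 mm above its foot on its axis (z). May be absent
- bowl: white bowl, 170 mm across, 65 mm high, to be left alone; centre of its underside
- candle: amber candle jar, 70 mm across, 90 mm high, to be left alone; centre of its underside
- letterbox: open wooden letter tray, 90 by 170 by 50 mm, with envelopes, to be left alone; centre of its underside
There are look-alikes about, which are no part of the job. What is shaped like the part that bears bell_mid but purple is not meant.

How it is judged:
By the outcome, as a careful person would: the job done as asked, in the order asked, and still so for the second after the job is handed in, with the robot touching nothing.
Of bell, pot, barrel, pawn only 2 to 4 are there at a start; the rules pass over those that are not, and their reading is None.
At some moment in a run one of bell, pot, barrel, pawn, lid may be knocked a few centimetres aside while the robot is not near it.
Once in a run the grip may slacken for a moment while it holds something.
It also fails if it takes over 210 s, if anything falls off the work surface, if the arm or the gripper's body presses on something with over 40 N, if the wrist force passes 120 N, or if a joint passes its speed limit or range.

## Working session

There is one attempt and no reset: what is moved stays moved. The work goes in short steps, Python scripts to look and compute and a tool call to move; the robot and the scene stay as the last step left them, time stands still between calls to the robot, and variables do not carry over. Pictures are saved under pics/ and viewed, at most 14 in all, crops included, and the job is handed in when it is done.

Besides the shell and the picture viewer there is one more tool, called after "Emit:" as name(argument=value, ...) on one line, values as JSON. move_arm: Moves the arm, as the interface text tells. Its arguments: {"type":"object","properties":{"moves":{"type":"array","items":{"type":"array","items":{"type":"array","items":{"type":"number"}}}},"newtons":{"type":"number"}},"required":["moves"]}

```bash
mkdir -p pics; ls; cat > h.py <<'E'
import numpy as np,cv2
from rig import readout,get_image,bot
def shot(n):
    g=get_image(n); np.savez(''+n+'.npz',**{k:np.asarray(v) for k,v in g.items()}); return g
def load(n): return dict(np.load(''+n+'.npz'))
def save(img,f): cv2.imwrite('pics/'+f,cv2.cvtColor(img,cv2.COLOR_RGB2BGR))
def cloud(g):
    z=g['range_z'];K=g['intrinsics'];v,u=np.mgrid[:480,:640]
    c=np.stack([(u-K[0,2])/K[0,0]*z,(v-K[1,2])/K[1,1]*z,z],-1)
    p=c@np.asarray(g['rotation']).T+np.asarray(g['xyz']); p[z==0]=np.nan; return p
def proj(g,P):
    c=(np.asarray(P)-g['xyz'])@np.asarray(g['rotation']);q=c@g['intrinsics'].T;return q[...,:2]/q[...,2:]
def pix(g,u,v,h):
    K=g['intrinsics'];d=np.asarray(g['rotation'])@np.array([(u-K[0,2])/K[0,0],(v-K[1,2])/K[1,1],1]);return g['xyz']+d*(h-g['xyz'][2])/d[2]
E
python3 - <<'E'
from h import *
for n in('top','scene'):
    g=shot(n);save(g['image'],n+'0.png');print(n,g['xyz'],g['rotation'],g['intrinsics'])
print(readout.read_state(),bot.tips_ahead)
E
```

```text
pics
top [ 0.33504647 -0.01415026  1.24823139] [-0.07444997  0.73533504 -0.66996779  0.06987658] [[502.36785407   0.         319.94313679]
 [  0.         502.36785407 236.63332649]
 [  0.           0.           1.        ]]
scene [1.02239522 0.37655164 0.85098085] [-0.14016488  0.39291945  0.86161187 -0.28912471] [[531.34120693   0.         319.89984645]
 [  0.         531.34120693 251.91302614]
 [  0.           0.           1.        ]]
{'time_s': 0.1, 'joints': array([-1.37703138e+00,  3.42637891e-01,  1.52490972e+00,  1.62213642e-05,
        1.27541069e+00, -1.46001370e-01]), 'dq': array([-1.06368022e-03, -8.60236523e-04, -1.75763644e-03,  1.34335135e-03,
        1.03752852e-03, -4.62210501e-05]), 'joint_torque': array([ 1.24728776e-03, -4.34450662e+01, -2.46489537e+01, -2.15788414e-04,
        4.75484892e-03, -4.52106150e-06]), 'tcp_pos': array([ 0.17496398, -0.49485961,  0.40410727]), 'orientation': array([-6.82815587e-04,  9.85604698e-01,  1.69064821e-01, -8.54995263e-06]), 'force': array([0.3625834 , 0.05339105, 0.68504314]), 'wrist_torque': array([ 0.0467029 ,  0.04706294, -0.06292533]), 'gripper_force': 0.0, 'gripper_width': 0.0856324901841256} 0.1734
```

View pics/top0.png

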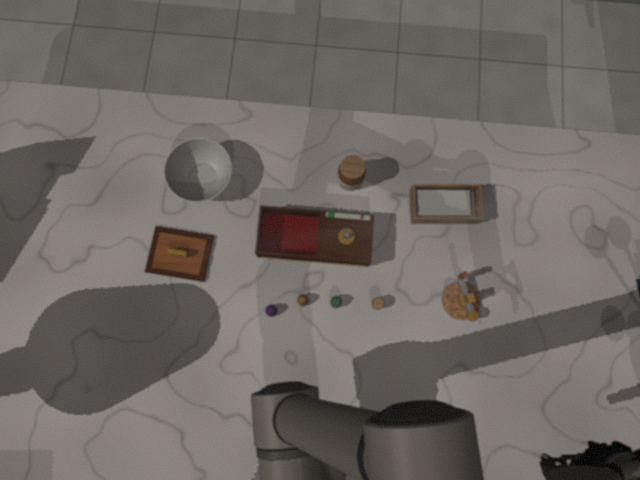

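View pics/scene0.png

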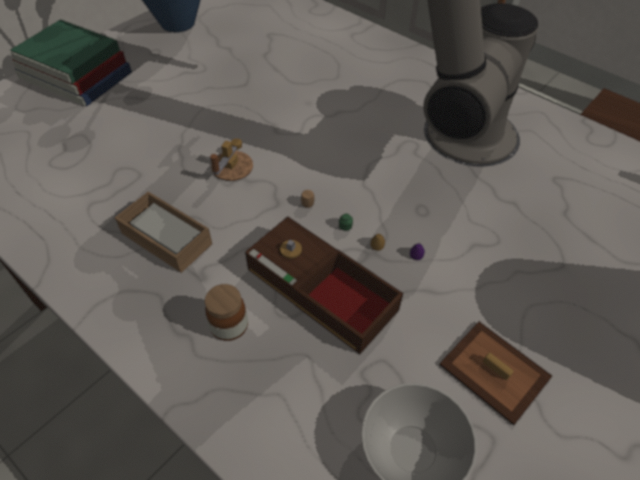

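The top view shows the following:
- Purple look-alike at (272,310), brass bell at (304,299), green pawn at (336,301) and pale barrel at (378,303). No blue pot is visible.
- Box centred near (315,236), with the shaft at (346,236).
- Lid at (180,252).
- Crank standing on its coaster at (462,298).

Possible mix-ups are bell (304,299) against purple (272,310), and barrel (378,303) against the candle (351,170). I'll check these in a close crop.

```bash
sed -i 's/^from rig/from scipy.spatial.transform import Rotation as Ro\nfrom rig/; s/g=get_image(n);/g=get_image(n); q=np.ravel(g["rotation"]); g["rotation"]=Ro.from_quat([q[1],q[2],q[3],q[0]]).as_matrix() if q.size==4 else g["rotation"];/' h.py
python3 - <<'E'
from h import *
g=shot('top');p=cloud(g)
im=g['image']
save(cv2.resize(im[195:330,140:490],None,fx=2.28,fy=2.28,interpolation=cv2.INTER_CUBIC),'crop1.png')
print('table z',np.nanmedian(p[330:360,250:350,2]))
z=p[...,2]
for n,(u,v),r,lo,hi in [('purple',(272,310),9,.012,.05),('bell',(304,299),9,.012,.05),('pawn',(336,301),9,.012,.05),('barrel',(378,303),9,.012,.05),('lid',(180,252),48,.004,.02),('handle',(178,252),20,.018,.05),('box',(315,236),75,.045,.066),('shaft',(346,236),8,.07,.1),('coaster',(462,300),26,.003,.02),('boss',(465,298),40,.045,.09)]:
    s=p[v-r:v+r+1,u-r:u+r+1].reshape(-1,3);s=s[(s[:,2]>lo)&(s[:,2]<hi)]
    if len(s)<3: print(n,len(s));continue
    rc=cv2.minAreaRect((s[:,:2]*1000).astype(np.float32));print(n,len(s),'zmax',s[:,2].max().round(4),'mean',(s.mean(0)*1000).round(1),'rect',np.round(rc[0],1),np.round(rc[1],1),round(rc[2],1))
E
```

```text
table z 0.00023319211024541708
purple 115 zmax 0.0375 mean [397.  108.   24.7] rect [397.3 109.7] [28.  27.2] 52.5
bell 111 zmax 0.0361 mean [429.4  34.5  24.6] rect [430.2  35.2] [27.4 27.2] 32.4
pawn 118 zmax 0.0367 mean [431.8 -46.3  27.2] rect [432.2 -46.7] [26.9 26.8] 3.9
barrel 122 zmax 0.0383 mean [ 437.2 -146.2   30.4] rect [ 437.5 -147. ] [27.1 27.1] 48.9
lid 2937 zmax 0.0198 mean [516.  352.4   8.1] rect [520.8 352.8] [248.6 242. ] 7.5
handle 123 zmax 0.0341 mean [516.1 352.6  28.6] rect [516.7 354.1] [50.2 14.2] 86.3
box 3321 zmax 0.066 mean [592.4 -25.3  59.6] rect [647.9  20.2] [242.8 280.4] 0.4
shaft 35 zmax 0.0879 mean [587.2 -55.4  80.3] rect [586.9 -53.4] [14.6 20.3] 30.4
coaster 963 zmax 0.0198 mean [ 464.1 -352.     6.4] rect [ 466.8 -358.4] [133.4 129.8] 2.6
boss 144 zmax 0.0809 mean [ 488.1 -350.4   66.1] rect [ 491.8 -351.1] [72.9 16.9] 19.8
```

View pics/crop1.png

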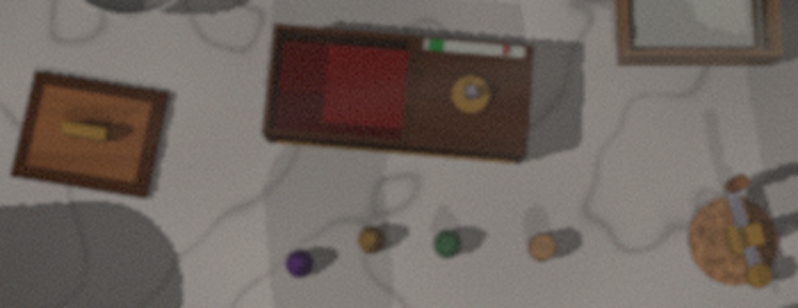

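The crop confirms it. The brass bell is at (371,238), the green pawn at (447,242) and the pale barrel at (543,246). The purple look-alike at (298,263) isn't part of the job. The lid's long side runs along world y, and the crank's knob points to about +x.

```bash
cat >> h.py <<'E'
def rect(p,x0,x1,y0,y1,lo,hi,msk=None):
    m=(p[...,0]>x0)&(p[...,0]<x1)&(p[...,1]>y0)&(p[...,1]<y1)&(p[...,2]>lo)&(p[...,2]<hi)
    if msk is not None:m&=msk
    s=p[m]; rc=cv2.minAreaRect((s[:,:2]*1000).astype(np.float32)); return len(s),np.round(s.mean(0)*1000,1),np.round(rc[0],1),np.round(rc[1],1),round(rc[2],2)
E
python3 - <<'E'
from h import *
g=load('top');p=cloud(g)
print('box',rect(p,.5,.665,-.15,.22,.054,.064))
print('lid',rect(p,.43,.6,.24,.45,.005,.012))
print('handle',rect(p,.43,.6,.24,.45,.02,.04))
print('coaster',rect(p,.4,.55,-.42,-.27,.004,.009))
print('crank',rect(p,.4,.6,-.45,-.25,.03,.09))
im=g['image'].astype(int);r=(im[...,0]>im[...,1]+40)&(im[...,0]>im[...,2]+30)
print('marker',rect(p,.6,.665,-.12,.0,.05,.08,r)); gr=(im[...,1]>im[...,0]+25)
print('green',rect(p,.6,.68,-.12,.1,.05,.08,gr))
E
```

```text
box (2850, array([586.5, -27. ,  59.8]), array([587.6,  19.8]), array([121.5, 280.3]), 0.32)
lid (2376, array([516.1, 353.1,   8.3]), array([517.9, 341.6]), array([197.2, 163.5]), 89.06)
handle (121, array([516.2, 352.7,  28.8]), array([516.7, 354.1]), array([50.2, 14.2]), 86.34)
coaster (729, array([ 466.1, -347. ,    6.2]), array([ 475.6, -345.2]), array([149.4, 147.2]), 1.4)
crank (380, array([ 470. , -357.4,   47.5]), array([ 470.5, -355.1]), array([116.9,  27.4]), 21.73)
marker (4, array([640.2, -90.1,  64.5]), array([640.3, -90.7]), array([2.7, 5.7]), 87.03)
green (24, array([639. , -16.9,  60.2]), array([639.4, -17.6]), array([11.1, 12.8]), 10.41)
```

Emit:
move_arm(moves=[[[1,10,41,0,7],[1,15,41,0,7],[1,20,41,0,7],[1,20,41,0,7],[1,20,41,0,7],[1,20,41,0,7],[1,20,41,0,7],[1,20,41,0,7],[1,20,41,0,7],[1,20,41,0,7],[1,20,41,0,0.5],[1,20,41,0,0],[1,20,41,0,0],[1,0,0,0,0],[1,0,0,0,0],[1,0,0,0,0]]], newtons=40)

```text
time_s: 1.48
tcp_pos: [0.3999, -0.0034, 0.4045]
orientation: [-0.0, 0.707, 0.707, -0.0]
force: [-0.6, 0.7, 0.3]
gripper_width: 0.0855
gripper_force: 0.0
```

```bash
python3 - <<'E'
from h import *
g=shot('wrist');save(g['image'],'w1.png');p=cloud(g);print(g['xyz'],proj(g,np.array([[.43,.035,.016],[.432,-.046,.016],[.437,-.147,.016]])))
for n,x,y in[('bell',.43,.035),('pawn',.432,-.046),('barrel',.437,-.147),('purple',.397,.11)]:
    try: print(n,rect(p,x-.025,x+.025,y-.025,y+.025,.012,.05))
    except Exception as e: print(n,'none')
try: print('box',rect(p,.5,.665,-.15,.22,.054,.064))
except Exception as e:print(e)
E
```

```text
[0.40020954 0.08036032 0.37349235] [[358.81401592 155.89702792]
 [358.36821224 245.25012349]
 [360.399378   340.48652556]]
bell (939, array([430.2,  36.6,  24.3]), array([431.1,  35.4]), array([29.1, 28.7]), 1.77)
pawn (868, array([433.1, -43.1,  26.3]), array([433.8, -45.9]), array([29. , 29.2]), 13.23)
barrel (853, array([ 438.7, -142.5,   27.8]), array([ 439. , -145.9]), array([27.9, 27.7]), 50.43)
purple (1154, array([398.7, 108.4,  24.5]), array([398.5, 108.9]), array([28.6, 28.8]), 89.72)
box (22703, array([581.3, -33.6,  59.9]), array([588.3,  11.9]), array([120.8, 265.1]), 0.47)
```

View pics/w1.png

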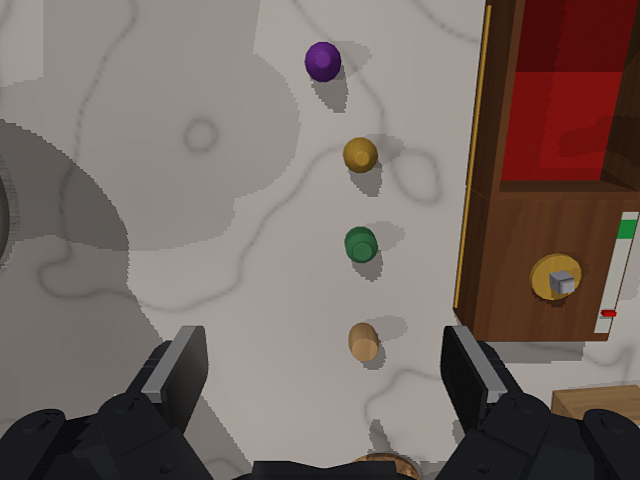

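The wrist view matches the top view: bell at (360,155), pawn (361,245), barrel (363,341), and purple (323,62) well clear. Next is the bell.

Emit:
move_arm(moves=[[[0.6,15,20,-30,0],[0.6,16,19,-40,0],[0.6,0,0,-40,0],[0.6,0,0,-40,0],[0.6,0,0,-40,0],[0.6,0,0,-24,0],[0.6,0,0,-9,0],[0.6,0,0,0,0],[0.6,0,0,0,0],[-1,0,0,0,0],[-1,0,0,0,0],[-1,0,0,0,0],[-1,0,0,0,0],[-1,0,0,0,0],[-1,0,0,10,0],[-1,0,0,30,0],[-1,0,0,30,0],[-1,0,0,10,0]]], newtons=40)

```text
time_s: 3.03
tcp_pos: [0.4301, 0.0335, 0.2701]
orientation: [0.002, 0.707, 0.707, 0.002]
force: [1.0, 0.1, -0.8]
gripper_width: 0.0248
gripper_force: 36.5
```

Emit:
move_arm(moves=[[[-1,20,12,20,0],[-1,30,18,10,0],[-1,30,18,0,0],[-1,30,18,0,0],[-1,30,18,0,0],[-1,18,11,0,0],[-1,0,0,0,0],[-1,0,0,0,0]]])

```text
time_s: 3.7
tcp_pos: [0.5873, 0.129, 0.2961]
orientation: [-0.0, 0.707, 0.707, -0.0]
force: [-0.5, -0.2, -0.4]
gripper_width: 0.0251
gripper_force: 36.5
```

```bash
python3 - <<'E'
from h import *
print(readout.read_state()['tcp_pos'])
g=shot('wrist');save(g['image'],'w2.png');p=cloud(g);print('box',rect(p,.5,.665,-.15,.22,.054,.064))
E
```

```text
[0.58734471 0.12901525 0.2961485 ]
box (10834, array([588.4,  90.8,  59.4]), array([588.4,  73.5]), array([120.7, 173.6]), 0.36)
```

View pics/w2.png

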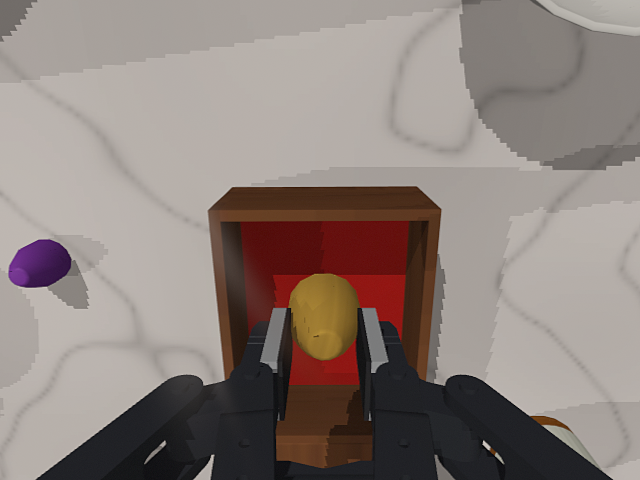

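The bell is held over the compartment. Now I'll lower it and release.

Emit:
move_arm(moves=[[[-1,1,0,-40,0],[-1,0,0,-35,0],[-1,0,0,-15,0],[-1,0,0,-7,0],[-1,0,0,0,0],[-0.05,0,0,0,0],[-0.05,0,0,0,0],[-0.05,0,0,0,0],[-0.05,0,0,35,0],[-0.05,0,0,40,0],[0.4,0,0,25,0],[0.6,-25,-28,0,0],[0.6,-28,-30,0,0],[0.6,-28,-30,0,0],[0.6,-28,-30,0,0],[0.6,-28,-30,0,0],[0.6,-17,-27,0,0],[0.6,0,0,0,0],[0.6,0,0,0,0]]])

```text
time_s: 5.33
tcp_pos: [0.4337, -0.0478, 0.3002]
orientation: [0.001, 0.709, 0.706, 0.0]
force: [-0.2, -0.3, -0.1]
gripper_width: 0.0684
gripper_force: 0.0
```

```bash
cat > look.py <<'E'
from h import *
g=shot('top');p=cloud(g);z=p[...,2]
m=(p[...,0]>.34)&(p[...,0]<.525)&(p[...,1]>-.24)&(p[...,1]<.2)&(z>.012)&(z<.05)
n,l,st,c=cv2.connectedComponentsWithStats(m.astype(np.uint8))
for i in range(1,n):
    if st[i,4]>20: s=p[l==i];print('obj',st[i,4],np.round(cv2.minAreaRect((s[:,:2]*1000).astype(np.float32))[0],1),g['image'][l==i].mean(0).round())
m=(p[...,0]>.54)&(p[...,0]<.64)&(p[...,1]>.014)&(p[...,1]<.155)&(z>.022)&(z<.06)
n,l,st,c=cv2.connectedComponentsWithStats(m.astype(np.uint8))
for i in range(1,n):
    if st[i,4]>20:s=p[l==i];print('inbox',st[i,4],(s.mean(0)*1000).round(),s[:,2].max().round(3))
print('handle',rect(p,.4,.65,.22,.47,.02,.04))
print(readout.read_state()['tcp_pos'])
E
python3 look.py
```

```text
obj 116 [397.5 108.7] [72. 53. 82.]
inbox 97 [593. 153.  43.] 0.06
inbox 106 [584. 128.  34.] 0.046
handle (121, array([516.2, 353.7,  28.5]), array([516.8, 354.2]), array([50.7, 14.8]), 87.04)
[ 0.43437671 -0.04705042  0.30009342]
```

Emit:
move_arm(moves=[[[0.6,0,1,-40,0],[0.6,0,0,-40,0],[0.6,0,0,-25,0],[0.6,0,0,-9,0],[0.6,0,0,0,0],[-1,0,0,0,0],[-1,0,0,0,0],[-1,0,0,0,0],[-1,0,0,0,0],[-1,0,0,0,0],[-1,0,0,20,0],[-1,0,0,40,0],[-1,0,0,40,0],[-1,0,0,14,0],[-1,26,22,0,0],[-1,32,27,0,0],[-1,32,27,0,0],[-1,32,27,0,0],[-1,32,27,0,0],[-1,0,0,0,0]]])

```text
time_s: 7.05
tcp_pos: [0.5915, 0.088, 0.3004]
orientation: [0.002, 0.706, 0.708, 0.003]
force: [-1.5, -0.7, -0.2]
gripper_width: 0.0277
gripper_force: 40.9
```

Emit:
move_arm(moves=[[[-1,0,0,0,0],[-1,0,0,-40,0],[-1,0,0,-40,0],[-1,0,0,-14,0],[-1,0,0,-7,0],[-1,0,0,0,0],[-0.05,0,0,0,0],[-0.05,0,0,0,0],[-0.05,0,0,0,0],[-0.05,0,0,35,0],[-0.05,0,0,40,0],[0.4,0,0,26,0],[0.6,-20,-30,0,0],[0.6,-25,-32,0,0],[0.6,-25,-32,0,0],[0.6,-25,-32,0,0],[0.6,-10,-20,0,0],[0.6,0,0,0,0],[0.6,0,0,0,0]]])

```text
time_s: 8.63
tcp_pos: [0.4823, -0.0632, 0.3003]
orientation: [0.001, 0.708, 0.706, 0.001]
force: [1.1, 0.9, -0.5]
gripper_width: 0.0681
gripper_force: 0.0
```

```bash
python3 look.py; python3 - <<'E'
from h import *
g=shot('wrist');save(g['image'],'w3.png')
E
```

```text
obj 111 [397.2 109.7] [74. 54. 83.]
inbox 87 [589. 154.  42.] 0.06
inbox 106 [584. 128.  35.] 0.045
inbox 114 [584.  81.  37.] 0.046
handle (124, array([516.2, 353. ,  28.9]), array([516.6, 353.9]), array([50.5, 14.4]), 85.59)
[ 0.48279314 -0.06245806  0.30010926]
```

View pics/w3.png

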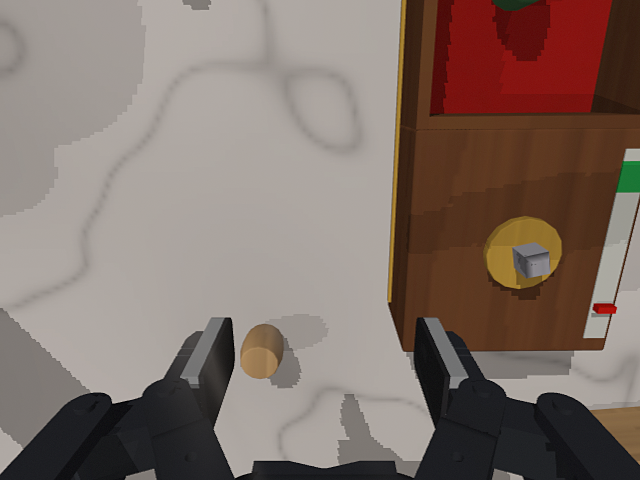

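Bell and pawn are in the compartment. The barrel is at (262,352) and the shaft top at about (533,258).

```bash
python3 - <<'E'
from h import *
g=load('wrist');p=cloud(g)
print('barrel',rect(p,.4,.48,-.2,-.1,.012,.05))
t=(p[...,2]>.075)&(p[...,2]<.09)&(p[...,0]>.56)&(p[...,0]<.62)&(abs(p[...,1]+.055)<.03)
print('shaft all',rect(p,.56,.62,-.085,-.025,.076,.09),'top',rect(p,.56,.62,-.085,-.025,.0825,.09))
print('ped',rect(p,.55,.62,-.095,-.015,.064,.068))
import collections
im=g['image'].astype(int);r=(im[...,0]>im[...,1]+80)&(im[...,0]>im[...,2]+80)
print('marker',rect(p,.62,.665,-.12,.0,.055,.08,r),'green',rect(p,.62,.665,-.12,.05,.055,.08,im[...,1]>im[...,0]+30))
E
```

```text
barrel (1715, array([ 440.7, -142.4,   27.8]), array([ 439.5, -145.5]), array([28. , 27.6]), 45.93)
shaft all (699, array([587.2, -54.6,  81.7]), array([588.8, -56. ]), array([12.5, 12.8]), 13.44) top (323, array([588.4, -55.5,  83.8]), array([588.4, -55.7]), array([ 9.8, 10.2]), 10.99)
ped (3158, array([586.9, -54. ,  65.9]), array([588.9, -55.9]), array([39.3, 39.5]), 13.78)
marker (209, array([639.8, -88.4,  64.9]), array([641. , -88.6]), array([13.2,  4.8]), 4.59) green (657, array([638.6, -16.1,  61. ]), array([639.3, -15.7]), array([12.9, 16.6]), 2.4)
```

Emit:
move_arm(moves=[[[0.6,-15,-30,-10,0],[0.6,-18,-33,-15,0],[0.6,-10,-20,-30,0],[0.6,0,0,-35,0],[0.6,0,0,-17,0],[0.6,0,0,-7,0],[0.6,0,0,0,0],[-1,0,0,0,0],[-1,0,0,0,0],[-1,0,0,0,0],[-1,0,0,0,0],[-1,0,0,0,0],[-1,0,0,20,0],[-1,0,0,40,0],[-1,0,0,40,0],[-1,10,15,14,0],[-1,20,30,0,0],[-1,20,30,0,0],[-1,20,30,0,0],[-1,20,30,0,0]]])

```text
time_s: 10.4
tcp_pos: [0.5303, -0.0085, 0.3007]
orientation: [0.001, 0.707, 0.707, 0.001]
force: [1.5, -0.8, -0.8]
gripper_width: 0.0277
gripper_force: 39.9
```

Emit:
move_arm(moves=[[[-1,25,20,0,0],[-1,25,20,0,0],[-1,8,8,0,0],[-1,0,0,0,0],[-1,0,0,-40,0],[-1,0,0,-40,0],[-1,0,0,-14,0],[-1,0,0,-7,0],[-1,0,0,0,0],[-0.05,0,0,0,0],[-0.05,0,0,0,0],[-0.05,0,0,0,0],[-0.05,0,0,35,0],[0,0,0,40,0],[0.4,0,0,26,0],[0.6,-10,40,0,0],[0.6,-10,40,0,0],[0.6,-10,40,0,0],[0.6,-10,40,0,0],[0.6,-10,40,0,0]]])

```text
time_s: 12.07
tcp_pos: [0.537, 0.2394, 0.3003]
orientation: [0.0, 0.707, 0.707, 0.001]
force: [1.3, -0.5, 0.1]
gripper_width: 0.0681
gripper_force: 0.0
```

Emit:
move_arm(moves=[[[1,-15,30,20,0],[1,-7,20,10,0],[1,0,0,0,0],[1,0,0,0,0]]])

```text
time_s: 12.4
tcp_pos: [0.5152, 0.2888, 0.3305]
orientation: [0.001, 0.706, 0.708, 0.001]
force: [0.3, 0.1, -0.6]
gripper_width: 0.0856
gripper_force: 0.0
```

```bash
python3 look.py; python3 - <<'E'
from h import *
g=shot('wrist');p=cloud(g)
print('lid',rect(p,.4,.62,.24,.455,.006,.0105))
print('handle',rect(p,.4,.62,.24,.455,.02,.04))
print('handletop',rect(p,.4,.62,.24,.455,.028,.032))
im=g['image'].copy()
top=load('top')['image'][195:290,240:390]
save(np.vstack([cv2.resize(im,(480,360)),cv2.resize(top,(480,304))])[:600],'w4.png')
E
```

```text
obj 118 [397.6 108.6] [76. 58. 84.]
inbox 93 [589. 154.  44.] 0.06
inbox 105 [584. 128.  35.] 0.046
inbox 115 [584.  82.  37.] 0.047
inbox 118 [584.  35.  40.] 0.047
handle (1, array([514. , 377.4,  27.1]), array([514. , 377.4]), array([0., 0.]), 0.0)
[0.51551203 0.28776032 0.32969992]
lid (38784, array([518.9, 361. ,   8.1]), array([518.5, 354.7]), array([152.1, 120. ]), 85.96)
handle (1765, array([518.5, 355.7,  29.5]), array([518.5, 354.8]), array([50., 14.]), 85.95)
handletop (1610, array([518.5, 355.5,  29.7]), array([518.4, 354.9]), array([49.5, 13.8]), 85.71)
```

View pics/w4.png

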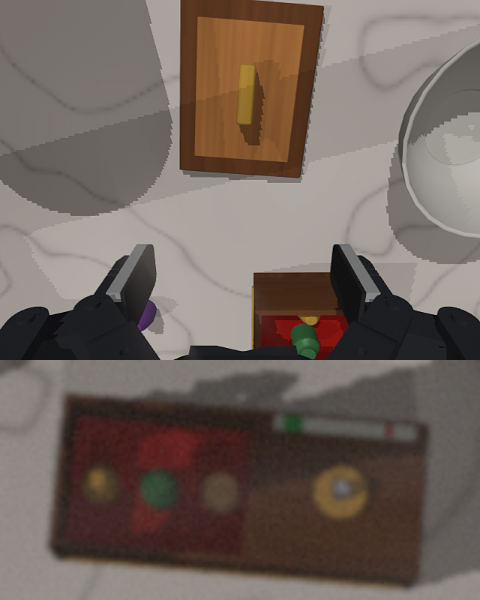

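The compartment holds the bell, pawn and barrel. The lid is at (518.5, 354.8) mm, turned −4°. I'll grasp its handle.

Emit:
move_arm(moves=[[[0.2,1,32,-20,-4],[0.2,2,35,-20,0],[0.2,0,0,-40,0],[0.2,0,0,-36,0],[0.2,0,0,-20,0],[0.2,0,0,-9,0],[0.2,0,0,0,0],[0.2,0,0,0,0],[-1,0,0,0,0],[-1,0,0,0,0],[-1,0,0,0,0],[-1,0,0,0,0],[-1,0,0,0,0],[-1,0,0,0,0],[-1,0,0,10,0],[-1,0,0,20,0],[-1,0,0,30,0],[-1,0,0,30,0],[-1,0,0,20,0],[-1,0,0,0,0]]], newtons=90)

```text
time_s: 14.17
tcp_pos: [0.5195, 0.3554, 0.3003]
orientation: [0.001, 0.731, 0.682, 0.005]
force: [1.4, 0.5, -2.2]
gripper_width: 0.012
gripper_force: 88.5
```

```bash
cat > lid.py <<'E'
from h import *
s=readout.read_state();t=s['tcp_pos'];print(t,s['gripper_width'])
g=shot('wrist');p=cloud(g)
zz=p[...,2];m=(abs(p[...,0]-t[0])<.1)&(abs(p[...,1]-t[1])<.12)&(zz>.04)
im=g['image'].astype(int);w=(im[...,0]>im[...,2]+25)&(im[...,0]>50)
a=p[m&w];med=np.median(a[:,2]);print('lid z',med,rect(p,t[0]-.1,t[0]+.1,t[1]-.12,t[1]+.12,med-.004,med+.004,w))
E
python3 lid.py
```

```text
[0.51947759 0.35543417 0.30025906] 0.012049707515415904
lid z 0.12218995348887851 (72167, array([523.6, 387. , 122.1]), array([521.4, 355.8]), array([152.3, 120.3]), 86.02)
```

Emit:
move_arm(moves=[[[-1,5,-22,0,1.4],[-1,8,-32,0,1],[-1,8,-32,0,1],[-1,8,-32,0,1],[-1,8,-32,0,0],[-1,8,-32,0,0],[-1,8,-32,0,0],[-1,7,-30,0,0],[-1,5,-18,0,0],[-1,3,-9,0,0],[-1,0,0,0,0],[-1,0,0,-20,0],[-1,0,0,-15,0],[-1,0,0,0,0],[-1,0,0,0,0],[-1,0,0,0,0]]])

```text
time_s: 15.55
tcp_pos: [0.5867, 0.0849, 0.2598]
orientation: [0.0, 0.704, 0.71, 0.0]
force: [-0.8, -0.3, -1.7]
gripper_width: 0.0117
gripper_force: 88.3
```

```bash
python3 lid.py; python3 - <<'E'
from h import *
print(readout.read_state()['orientation'])
g=load('wrist');a=g['image'];b=shot('scene');save(np.vstack([cv2.resize(a,(400,300)),cv2.resize(b['image'][200:380,220:460],(400,300))]),'w5.png')
E
```

```text
[0.5866856  0.08491045 0.25977867] 0.011655889038227295
lid z 0.08158115201954991 (72130, array([586.9, 115.7,  81.5]), array([587.2,  84.2]), array([120., 153.]), 0.51)
[4.62213446e-04 7.04465631e-01 7.09737733e-01 5.58751326e-04]
```

View pics/w5.png

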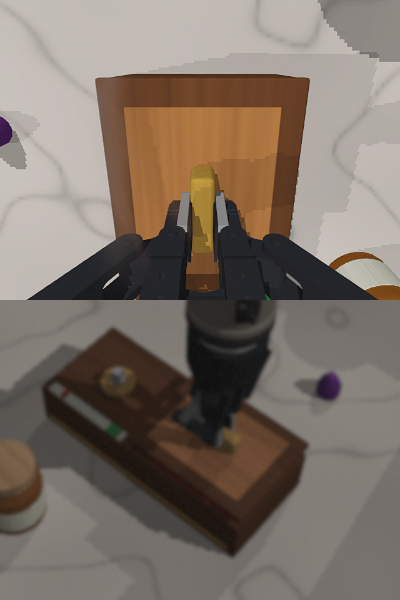

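Emit:
move_arm(moves=[[[-1,1,0,-5,0],[-1,0,0,-5,0],[-1,0,0,-3,0],[-1,0,0,0,0],[-1,0,0,0,0]]])

```text
time_s: 16.07
tcp_pos: [0.5877, 0.0838, 0.2463]
orientation: [0.0, 0.705, 0.709, 0.0]
force: [-0.3, 0.4, -0.7]
gripper_width: 0.0115
gripper_force: 88.8
```

```bash
cat > fl.py <<'E'
from h import *
print({k:readout.read_state()[k] for k in('tcp_pos','force')})
g=shot('scene');im=g['image']
# zoomed corners via predicted lid rim
c=proj(g,np.array([[.588+sx*.06,.084+sy*.076,.06] for sx,sy in((1,1),(-1,1),(1,-1),(-1,-1))]));print(c.round(1))
t=[]
for u,v in c.round().astype(int): t.append(cv2.resize(im[v-22:v+22,u-28:u+28],(392,296),interpolation=cv2.INTER_CUBIC))
save(np.vstack([np.hstack(t[:2]),np.hstack(t[2:])]),'fl%d.png'%int(readout.read_state()['time_s']*10))
g=load('wrist') if 0 else shot('wrist');p=cloud(g);t=readout.read_state()['tcp_pos']
print('lid',rect(p,.5,.67,.0,.19,.0655,.0705),'rim/deck',rect(p,.5,.67,-.15,.19,.057,.0625))
E
python3 fl.py; ls pics
```

```text
{'tcp_pos': array([0.58767481, 0.0838298 , 0.24629736]), 'force': array([-0.34384918,  0.43146048, -0.67305279])}
[[361.  338.5]
 [402.6 293.1]
 [293.7 288.4]
 [336.6 248.4]]
lid (72159, array([587.8, 114.6,  68.1]), array([587.9,  83.6]), array([120.2, 152.1]), 0.38) rim/deck (553, array([587.9,  97.1,  60. ]), array([588.7,  74.5]), array([119.8, 170.9]), 0.43)
crop1.png
fl161.png
scene0.png
top0.png
w1.png
w2.png
w3.png
w4.png
w5.png
```

Emit:
move_arm(moves=[[[-1,0.7,0.4,0,0],[-1,0,0,-0.5,0],[-1,0,0,0,0],[-0.4,0,0,0,0],[-0.4,0,0,0,0],[-0.4,0,0,0,0],[-0.4,0,0,10,0],[-0.2,0,0,25,0],[0,0,0,40,0],[0,0,0,35,0],[0,0,0,0,0],[0,0,0,0,0]]])

```text
time_s: 17.17
tcp_pos: [0.5887, 0.0843, 0.359]
orientation: [0.002, 0.705, 0.709, 0.002]
force: [-0.7, 0.1, -0.2]
gripper_width: 0.0427
gripper_force: 0.0
```

```bash
python3 fl.py; ls -t pics|head -1; python3 - <<'E'
from h import *
g=load('wrist');p=cloud(g)
print('lidtop',rect(p,.5,.67,-.05,.2,.0655,.07),'\nbox',rect(p,.5,.67,-.15,.19,.055,.0725))
E
```

```text
{'tcp_pos': array([0.58868805, 0.08432076, 0.35901931]), 'force': array([-0.69736742,  0.05732086, -0.21073312])}
[[361.  338.5]
 [402.6 293.1]
 [293.7 288.4]
 [336.6 248.4]]
lid (37090, array([588.6,  94.1,  68.1]), array([588.8,  83.4]), array([120.1, 152.2]), 0.41) rim/deck (14006, array([589.8, -55.1,  60.1]), array([588.9,  20.3]), array([118.1, 279.7]), 0.76)
fl172.png
lidtop (37454, array([588.6,  92.4,  68.1]), array([589. ,  54.7]), array([120.1, 209.5]), 0.41) 
box (52680, array([589.1,  50.1,  65.9]), array([589.2,  20.1]), array([120.7, 279.5]), 0.43)
```

The lid sits flush to within about 1 mm. On to the crank.

Emit:
move_arm(moves=[[[0,-10,-25,0,-7],[0,-14,-35,0,-7],[0,-14,-35,0,-7],[0,-14,-35,0,-7],[0,-14,-35,0,-7],[0,-14,-35,0,-7],[0,-14,-35,0,-7],[0,-14,-35,0,-7],[0,-14,-35,0,-7],[0,-14,-35,0,-7],[0,-14,-35,0,0],[0,-14,-35,0,0],[0,-14,-35,0,0],[0,-10,-20,0,0],[0,0,0,0,0],[0,0,0,0,0]]])

```text
time_s: 18.6
tcp_pos: [0.3995, -0.3815, 0.3541]
orientation: [-0.002, 0.984, 0.175, -0.001]
force: [0.6, 0.8, 0.2]
gripper_width: 0.0427
gripper_force: 0.0
```

```bash
cat > crank.py <<'E'
from h import *
s=readout.read_state();q=s['orientation'];print(s['tcp_pos'],'yaw',np.degrees(2*np.arctan2(q[2],q[1])))
g=shot('wrist');save(g['image'],'c%d.png'%int(s['time_s']*10));p=cloud(g)
z=p[...,2]
for n,lo,hi in(('coaster',.004,.0085),('boss+',.058,.069),('knob',.0715,.085),('all',.028,.085)):
    try: print(n,rect(p,.38,.57,-.45,-.25,lo,hi))
    except Exception: print(n,'-')
m=(z>.058)&(z<.085)&(p[...,0]>.38)&(p[...,0]<.57)&(p[...,1]<-.25)&(p[...,1]>-.45)
n,l,st,c=cv2.connectedComponentsWithStats(m.astype(np.uint8))
for i in range(1,n):
    if st[i,4]>30:
        a=p[l==i];r=cv2.minAreaRect((a[:,:2]*1000).astype(np.float32));print(st[i,4],c[i].round(),a[:,2].max().round(4),np.round(r[0],1),np.round(r[1],1),round(r[2],1),g['image'][l==i].mean(0).round())
E
python3 crank.py; ls -t pics|head -1
```

```text
[ 0.39951574 -0.38148597  0.35406234] yaw 20.21231170546177
coaster (9858, array([ 468.6, -350.8,    5.9]), array([ 467.6, -353.6]), array([92.9, 95.6]), 26.91)
boss+ (1075, array([ 472. , -359. ,   65.5]), array([ 489.1, -352.9]), array([65.2, 15.8]), 19.91)
knob (768, array([ 520.2, -342. ,   76.6]), array([ 520.2, -342. ]), array([14.9, 15.1]), 18.22)
all (4582, array([ 475.8, -357.7,   49.8]), array([ 473.3, -361.6]), array([116.2,  26.1]), 16.86)
859 [332.  17.] 0.0793 [ 520.1 -341.9] [15.  15.3] 18.2 [121.  77.  41.]
1002 [330. 121.] 0.0684 [ 468.8 -360.3] [22.  15.8] 19.9 [146. 113.  45.]
c186.png
```

The crank's grip block is at (468.8, −360.3) mm with the crank's x at 19.9°. The tool's yaw already matches, so I'll grasp it.

Emit:
move_arm(moves=[[[0,20,6,-5,0],[0,30,9,-10,0],[0,19,6,-20,0],[0,0,0,-40,0],[0,0,0,-35,0],[0,0,0,-20,0],[0,0,0,-9,0],[0,0,0,-3,0],[0,0,0,0,0],[-1,0,0,0,0],[-1,0,0,0,0],[-1,0,0,0,0],[-1,0,0,0,0],[-1,0,0,0,0],[-1,0,0,0,0]]], newtons=100)

```text
time_s: 19.9
tcp_pos: [0.4698, -0.3601, 0.2157]
orientation: [0.001, 0.984, 0.177, 0.001]
force: [0.7, 2.2, 6.5]
gripper_width: 0.0141
gripper_force: 98.5
```

Emit:
move_arm(moves=[[[-1,0,0,10,0],[-1,0,0,20,0],[-1,0,0,30,0],[-1,0,0,30,0],[-1,0,0,10,0],[-1,0,0,0,0],[-1,0,0,0,0],[-1,0,0,0,0]]])

```text
time_s: 20.57
tcp_pos: [0.4689, -0.3593, 0.3119]
orientation: [-0.001, 0.984, 0.177, -0.001]
force: [0.3, -0.2, -2.3]
gripper_width: 0.0139
gripper_force: 97.9
```

```bash
python3 - <<'E'
from h import *
t=readout.read_state()['tcp_pos']
for n in('top','wrist'):
    g=shot(n);p=cloud(g)
    try:
        m=(p[...,2]>.0035)&(p[...,2]<.009)&(abs(p[...,0]-.468)<.065)&(abs(p[...,1]+.353)<.065)
        im=g['image'].astype(int);m&=im[...,0]>im[...,2]+25
        s=(p[m][:,:2]*1000).astype(np.float32);(c,r)=cv2.minEnclosingCircle(s);print(n,len(s),np.round(c,1),round(r,1),s.min(0),s.max(0))
        z=p[...,2]
        print(n,'boss',rect(p,t[0]-.03,t[0]+.03,t[1]-.03,t[1]+.03,.150,.172,im[...,0]>im[...,2]+40),'knob',rect(p,t[0]+.03,t[0]+.08,t[1]-.03,t[1]+.05,.174,.186))
    except Exception as e:print(n,e)
E
```

```text
top 410 [ 470.6 -349.5] 46.9 [ 431.019   -382.73224] [ 513.1368 -307.3643]
top boss (0, array([nan, nan, nan]), array([0., 0.]), array([0., 0.]), 0.0) knob (13, array([ 519.2, -339.7,  175.2]), array([ 518.8, -339.9]), array([10.9, 13. ]), 3.99)
wrist 8482 [ 466.7 -354.3] 47.9 [ 419.3075 -401.969 ] [ 514.501  -306.4959]
wrist boss (2867, array([ 470.7, -359.5,  160.4]), array([ 468.1, -360.4]), array([22.9, 14. ]), 20.65) knob (43, array([ 520.3, -341.1,  174.2]), array([ 518.9, -340.7]), array([11.4, 10.9]), 82.21)h.py:19: RuntimeWarning: Mean of empty slice.
  s=p[m]; rc=cv2.minAreaRect((s[:,:2]*1000).astype(np.float32)); return len(s),np.round(s.mean(0)*1000,1),np.round(rc[0],1),np.round(rc[1],1),round(rc[2],2)
  ret = um.true_divide(
```

Emit:
move_arm(moves=[[[-1,8,20,9,-2],[-1,14,35,9,-2],[-1,14,35,0,-2],[-1,14,35,0,-2],[-1,14,35,0,0],[-1,14,35,0,0],[-1,14,35,0,0],[-1,14,35,0,0],[-1,10,26,0,0],[-1,4,12,0,0],[-1,0,0,0,0],[-1,0,0,0,0],[-1,0,0,0,0]]])

```text
time_s: 21.75
tcp_pos: [0.589, -0.0579, 0.3311]
orientation: [0.0, 0.994, 0.107, -0.001]
force: [-1.0, -1.0, -1.8]
gripper_width: 0.0142
gripper_force: 97.9
```

```bash
python3 - <<'E'
from h import *
s=readout.read_state();q=s['orientation'];t=s['tcp_pos'];print(t,'yaw',np.degrees(2*np.arctan2(q[2],q[1])))
b=shot('scene');g=shot('wrist');p=cloud(g);im=g['image'].astype(int)
z=p[...,2]
print('knob',rect(p,t[0]+.03,t[0]+.08,t[1]-.03,t[1]+.05,.150,.2,im[...,0]>im[...,2]+20))
uv=proj(b,t-[0,0,.23]).astype(int);u,v=uv
a=cv2.resize(b['image'][v-50:v+50,u-60:u+60],(540,450),interpolation=cv2.INTER_CUBIC)
save(np.hstack([a]),'c2.png')
E
```

```text
[ 0.58904928 -0.05787204  0.33112815] yaw 12.32099174792876
knob (3339, array([643.9, -47.4, 187.2]), array([636.7, -51.8]), array([28.8, 15.6]), 35.94)
```

View pics/c2.png

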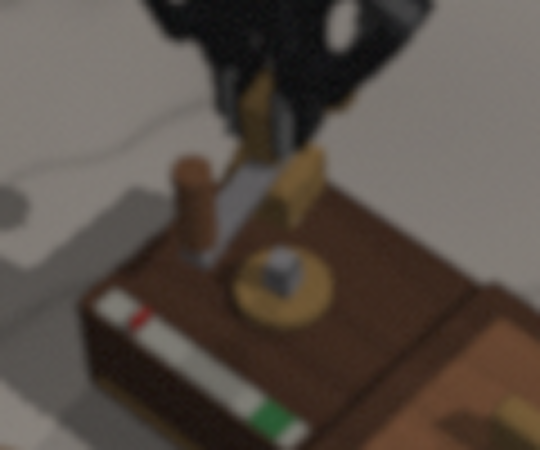

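The scene crop shows the crank held level with its hub at (300,190), above the shaft at (283,270). I'll descend in small steps and watch the force.

Emit:
move_arm(moves=[[[-1,0,1.9,-15,0],[-1,0,0,-15,0],[-1,0,0,-5,0],[-1,0,0,0,0],[-1,0,0,-3,0],[-1,0,0,-3,0],[-1,0,0,-2,0],[-1,0,0,0,0]]])

```text
time_s: 22.52
tcp_pos: [0.5893, -0.0549, 0.2888]
orientation: [0.0, 0.994, 0.108, -0.0]
force: [-0.1, -0.2, -1.8]
gripper_width: 0.0143
gripper_force: 97.9
```

Emit:
move_arm(moves=[[[-1,0,-0.5,-3,0],[-1,0,0,-3,0],[-1,0,0,-3,0],[-1,0,0,0,0],[-1,0,0,0,0]]])

```text
time_s: 22.93
tcp_pos: [0.5894, -0.0553, 0.2796]
orientation: [-0.0, 0.994, 0.108, -0.0]
force: [0.2, 0.4, -1.8]
gripper_width: 0.0138
gripper_force: 97.9
```

Emit:
move_arm(moves=[[[-1,0,0,-2,0],[-1,0,0,-2,0],[-1,0,0,-1,0],[-1,0,0,-1,0],[-1,0,0,0,0],[-1,0,0,0,0]]])

```text
time_s: 23.43
tcp_pos: [0.5893, -0.0552, 0.2757]
orientation: [0.0, 0.994, 0.108, 0.001]
force: [-4.9, 2.1, 11.1]
gripper_width: 0.014
gripper_force: 99.9
```

```bash
python3 - <<'E'
from h import *
s=readout.read_state();t=s['tcp_pos'];print(t,s['force'],s['wrist_torque'])
g=shot('wrist');p=cloud(g);im=g['image'].astype(int)
print('knob',rect(p,t[0]+.03,t[0]+.08,t[1]-.03,t[1]+.05,.1355,.16,im[...,0]>im[...,2]+20))
b=shot('scene');u,v=proj(b,t-[0,0,.2]).astype(int)
save(cv2.resize(b['image'][v-45:v+45,u-60:u+60],(480,360),interpolation=cv2.INTER_CUBIC),'c3.png')
E
```

```text
[ 0.58931455 -0.05519687  0.27572911] [-4.93566928  2.10829922 11.08804759] [ 0.11499547  0.8033381  -0.04235264]
knob (2258, array([642.8, -44.8, 136.7]), array([642.7, -45. ]), array([15.1, 15.1]), 85.23)
```

View pics/c3.png

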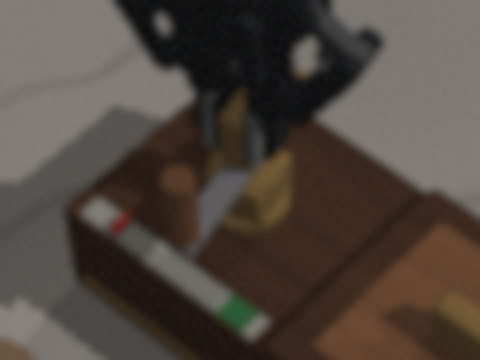

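The crank is fully home: the knob top measures 136.7 mm against 137 expected. I'll move to the knob.

Emit:
move_arm(moves=[[[-0.1,0,0,0,0],[-0.1,0,0,0,0],[-0.1,0,0,0,0],[-0.1,0,0,10,0],[-0.1,0,0,30,0],[-0.1,0,0,15,0],[-0.1,25,5,0,0],[-0.1,28,5,0,0],[-0.1,0,0,0,0],[-0.1,0,0,0,0]]])

```text
time_s: 24.37
tcp_pos: [0.6429, -0.0451, 0.3287]
orientation: [0.0, 0.994, 0.108, -0.0]
force: [-0.5, -0.1, 0.1]
gripper_width: 0.038
gripper_force: 0.0
```

```bash
python3 - <<'E'
from h import *
s=readout.read_state();t=s['tcp_pos'];print(t)
for n in('top','wrist'):
    g=shot(n);p=cloud(g)
    try:print(n,'knob',rect(p,.61,.68,-.08,-.01,.1355,.142))
    except Exception as e:print(n)
    try:print(n,'boss',rect(p,.56,.612,-.085,-.025,.12,.13))
    except Exception as e:print(n)
    try:print(n,'hub',rect(p,.55,.62,-.085,-.025,.08,.09))
    except Exception as e:print(n)
E
```

```text
[ 0.64287429 -0.04511152  0.32865944]
top knob (20, array([642.2, -45.2, 137.9]), array([642.5, -44.3]), array([ 7. , 13.9]), 3.53)
top boss (0, array([nan, nan, nan]), array([0., 0.]), array([0., 0.]), 0.0)
top hub (0, array([nan, nan, nan]), array([0., 0.]), array([0., 0.]), 0.0)
wrist knob (846, array([643. , -44.6, 136.8]), array([642.6, -44.7]), array([15.4, 14.8]), 54.54)
wrist boss (1294, array([591.1, -56. , 125.2]), array([589.2, -56.4]), array([22.9, 15.9]), 11.91)
wrist hub (1331, array([590.9, -56.3,  85.8]), array([578.1, -57.5]), array([55.5, 33.7]), 6.26)h.py:19: RuntimeWarning: Mean of empty slice.
  s=p[m]; rc=cv2.minAreaRect((s[:,:2]*1000).astype(np.float32)); return len(s),np.round(s.mean(0)*1000,1),np.round(rc[0],1),np.round(rc[1],1),round(rc[2],2)
  ret = um.true_divide(
```

Emit:
move_arm(moves=[[[-0.1,0,0,-25,0],[-0.1,0,0,-18,0],[-0.1,0,0,-7,0],[-0.1,0,0,0,0],[-1,0,0,0,0],[-1,0,0,0,0],[-1,0,0,0,0],[-1,0,0,0,0],[-1,1.13,-14.31,0,0],[-1,-2.62,-14.12,0,0],[-1,-6.18,-12.96,0,0],[-1,-9.33,-10.92,0,0],[-1,0,0,0,0],[-1,0,0,0,0]]], newtons=50)

```text
time_s: 25.63
tcp_pos: [0.6241, -0.0992, 0.2794]
orientation: [-0.001, 0.994, 0.107, -0.001]
force: [-3.6, 2.8, 5.8]
gripper_width: 0.0143
gripper_force: 49.8
```

```bash
cat > mk.py <<'E'
from h import *
s=readout.read_state();print(s['time_s'],s['tcp_pos'],s['force'].round(1),s['gripper_width'])
g=shot('scene');p=cloud(g);im=g['image'].astype(int)
y=lambda m:rect(p,.625,.66,-.125,.01,.055,.075,m)
try:print('red',y((im[...,0]>1.6*im[...,1])&(im[...,0]>1.6*im[...,2])&(im[...,0]>60)))
except Exception:print('no red')
try:print('green',y((im[...,1]>1.3*im[...,0])))
except Exception:print('no green')
E
python3 mk.py
```

```text
25.6333 [ 0.6241412  -0.09923353  0.27937903] [-3.6  2.8  5.8] 0.014305722893442755
red (15, array([636.2, -84.8,  63.8]), array([635.5, -85.1]), array([14.7,  5. ]), 15.05)
green (48, array([638.8, -14.8,  61.6]), array([638.7, -15. ]), array([12.4, 12.9]), 1.86)
```

It turns with low force and the marker is moving. Continuing.

Emit:
move_arm(moves=[[[-1,-11.83,-8.13,0,0],[-1,-13.54,-4.79,0,0],[-1,-14.31,-1.13,0,0],[-1,-14.12,2.62,0,0],[-1,-12.96,6.18,0,0],[-1,-10.92,9.33,0,0],[-1,-8.13,11.83,0,0],[-1,-4.79,13.54,0,0],[-1,-1.13,14.31,0,0],[-1,2.62,14.12,0,0],[-1,6.18,12.96,0,0],[-1,9.33,10.92,0,0],[-1,11.83,8.13,0,0],[-1,13.54,4.79,0,0],[-1,14.31,1.13,0,0],[-1,14.12,-2.62,0,0],[-1,12.96,-6.18,0,0],[-1,10.92,-9.33,0,0],[-1,8.13,-11.83,0,0],[-1,4.79,-13.54,0,0]]])

```text
time_s: 27.35
tcp_pos: [0.6433, -0.0455, 0.2798]
orientation: [-0.0, 0.994, 0.108, 0.001]
force: [-1.3, 3.3, 4.5]
gripper_width: 0.0145
gripper_force: 49.6
```

```bash
python3 mk.py
```

```text
27.35 [ 0.6433371  -0.04552228  0.27983936] [-1.3  3.3  4.5] 0.01451056451490845
red (5, array([640.8, -62.4,  66.3]), array([641.2, -62.5]), array([6.5, 2.5]), 20.27)
green (48, array([638.9, -14.6,  62. ]), array([638.8, -14.4]), array([14.2, 14.3]), 5.74)
```

Emit:
move_arm(moves=[[[-1,1.13,-14.31,0,0],[-1,-2.62,-14.12,0,0],[-1,-6.18,-12.96,0,0],[-1,-9.33,-10.92,0,0],[-1,-11.83,-8.13,0,0],[-1,-13.54,-4.79,0,0],[-1,-14.31,-1.13,0,0],[-1,-14.12,2.62,0,0],[-1,-12.96,6.18,0,0],[-1,-10.92,9.33,0,0],[-1,-8.13,11.83,0,0],[-1,-4.79,13.54,0,0],[-1,-1.13,14.31,0,0],[-1,2.62,14.12,0,0],[-1,6.18,12.96,0,0],[-1,9.33,10.92,0,0],[-1,11.83,8.13,0,0],[-1,13.54,4.79,0,0],[-1,14.31,1.13,0,0],[-1,14.12,-2.62,0,0]]])

```text
time_s: 29.07
tcp_pos: [0.6056, -0.0026, 0.28]
orientation: [-0.001, 0.994, 0.108, -0.0]
force: [-1.6, 4.6, 8.0]
gripper_width: 0.0144
gripper_force: 50.3
```

Emit:
move_arm(moves=[[[-1,12.96,-6.18,0,0],[-1,10.92,-9.33,0,0],[-1,8.13,-11.83,0,0],[-1,4.79,-13.54,0,0],[-1,1.13,-14.31,0,0],[-1,-2.62,-14.12,0,0],[-1,-6.18,-12.96,0,0],[-1,-9.33,-10.92,0,0],[-1,-11.83,-8.13,0,0],[-1,-13.54,-4.79,0,0],[-1,-14.31,-1.13,0,0],[-1,-14.12,2.62,0,0],[-1,-12.96,6.18,0,0],[-1,-10.92,9.33,0,0],[-1,0,0,0,0],[-1,0,0,0,0]]])

```text
time_s: 30.4
tcp_pos: [0.5477, -0.093, 0.2796]
orientation: [-0.0, 0.994, 0.108, 0.001]
force: [2.2, 2.6, 5.1]
gripper_width: 0.0145
gripper_force: 49.8
```

```bash
python3 mk.py
```

```text
30.4 [ 0.54765972 -0.09298637  0.27958344] [2.2 2.6 5.1] 0.014492198341104146
red (16, array([636.6, -28.5,  64.1]), array([636. , -28.6]), array([13.9,  3.5]), 13.25)
green (48, array([638.9, -14.7,  61.8]), array([638.8, -14.3]), array([14.1, 12.5]), 9.44)
```

Emit:
move_arm(moves=[[[-1,-8.13,11.83,0,0],[-1,-4.79,13.54,0,0],[-1,-1.13,14.31,0,0],[-1,2.62,14.12,0,0],[-1,6.18,12.96,0,0],[-1,9.33,10.92,0,0],[-1,11.83,8.13,0,0],[-1,13.54,4.79,0,0],[-1,14.31,1.13,0,0],[-1,14.12,-2.62,0,0],[-1,12.96,-6.18,0,0],[-1,0,0,0,0],[-1,0,0,0,0],[-0.2,0,0,0,0],[-0.2,0,0,0,0],[-0.2,0,0,0,0],[-0.2,0,0,15,0],[-0.2,0,0,35,0],[-0.2,0,0,0,0]]])

```text
time_s: 32.03
tcp_pos: [0.6195, -0.0112, 0.3339]
orientation: [0.001, 0.994, 0.108, 0.004]
force: [1.3, -0.2, 1.2]
gripper_width: 0.0343
gripper_force: 0.0
```

```bash
python3 mk.py; python3 - <<'E'
from h import *
b=load('scene');u,v=proj(b,np.array([.6,.01,.09])).astype(int)
save(cv2.resize(b['image'][v-70:v+70,u-90:u+90],(720,560),interpolation=cv2.INTER_CUBIC),'m1.png')
E
```

```text
32.0333 [ 0.61950496 -0.0111661   0.33394132] [ 1.3 -0.2  1.2] 0.03426478703495713
red (19, array([637. , -16.8,  64. ]), array([635.9, -17.4]), array([17.2,  3.6]), 17.46)
green (18, array([638.8, -10.6,  61.5]), array([639.2, -11. ]), array([ 5.5, 13.6]), 86.15)
```

View pics/m1.png

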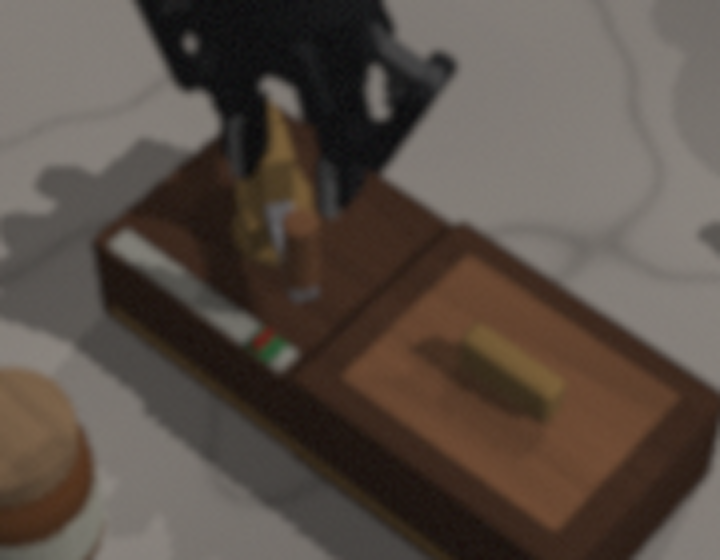

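The red marker is inside green, with green visible past it at (275,350). I'll re-grip the block, then confirm the marker from above.

Emit:
move_arm(moves=[[[0,-5,-8,0,6.5],[0,-10,-15,0,7],[0,-10,-15,0,7],[0,-5,-7,0,7],[0,0,0,0,7],[0,0,0,0,7],[0,0,0,0,2.5],[0,0,0,0,0],[0,0,0,0,0]]])

```text
time_s: 32.83
tcp_pos: [0.5882, -0.0558, 0.3279]
orientation: [-0.001, 0.882, 0.471, -0.001]
force: [0.7, 0.3, 0.4]
gripper_width: 0.0429
gripper_force: 0.0
```

```bash
python3 - <<'E'
from h import *
s=readout.read_state();q=s['orientation'];t=s['tcp_pos'];print(t,'yaw',np.degrees(2*np.arctan2(q[2],q[1])))
g=shot('wrist');p=cloud(g);im=g['image'].astype(int)
print('knob',rect(p,.58,.66,-.05,.03,.1345,.142))
print('boss',rect(p,.565,.615,-.085,-.025,.12,.13))
m=lambda c:rect(p,.625,.66,-.125,.01,.055,.075,c)
try:print('red',m((im[...,0]>1.8*im[...,1])&(im[...,0]>1.8*im[...,2])),'green',m(im[...,1]>1.3*im[...,0]))
except Exception as e:print(e)
E
```

```text
[ 0.58821627 -0.05583355  0.32785803] yaw 56.251638883355184
knob (1219, array([620.5, -10.5, 136.7]), array([620.3, -10.6]), array([15.3, 15. ]), 55.24)
boss (1562, array([590.2, -54.8, 125.5]), array([589.6, -55.7]), array([21.9, 15.7]), 55.63)
red (517, array([641.5, -42.5,  61.3]), array([641.6, -54.7]), array([129.9,  23.7]), 86.03) green (488, array([640.1, -15.2,  61. ]), array([640.1, -16.1]), array([12.6, 16.2]), 0.39)
```

Emit:
move_arm(moves=[[[0,1,0,-25,0],[0,0,0,-18,0],[0,0,0,-8,0],[0,0,0,0,0],[-1,0,0,0,0],[-1,0,0,0,0],[-1,0,0,0,0],[-1,0,0,0,0],[-1,0,0,0,0],[-1,0,0,0,0],[-1,0,0,5,0],[-1,0,0,8,0],[-1,0,0,10,0],[-1,0,0,20,0],[-1,0,0,20,0],[-1,0,0,0,0],[-1,0,0,0,0]]], newtons=100)

```text
time_s: 34.3
tcp_pos: [0.5897, -0.0558, 0.3422]
orientation: [0.001, 0.881, 0.472, 0.001]
force: [0.2, 0.4, -2.8]
gripper_width: 0.0139
gripper_force: 98.1
```

```bash
python3 - <<'E'
from h import *
s=readout.read_state();q=s['orientation'];t=s['tcp_pos'];print(t,'yaw',np.degrees(2*np.arctan2(q[2],q[1])),s['gripper_width'],s['force'])
g=shot('wrist');p=cloud(g);im=g['image']
u,v=proj(g,np.array([.641,-.03,.062])).astype(int);print(u,v)
a=im[max(v-60,0):v+60,max(u-80,0):u+80];save(np.vstack([cv2.resize(im,(360,270)),cv2.resize(a,(360,270))]),'m2.png')
try:print('knob',rect(p,t[0],t[0]+.06,t[1]+.02,t[1]+.07,.18,.21))
except Exception as e:print(e)
E
```

```text
[ 0.58970346 -0.05584015  0.34221414] yaw 56.36162772961725 0.013889346555911022 [ 0.18422154  0.44054695 -2.80270293]
367 160
knob (2783, array([622. , -10.1, 198.1]), array([621.2, -11.2]), array([15.3, 15.4]), 56.26)
```

View pics/m2.png

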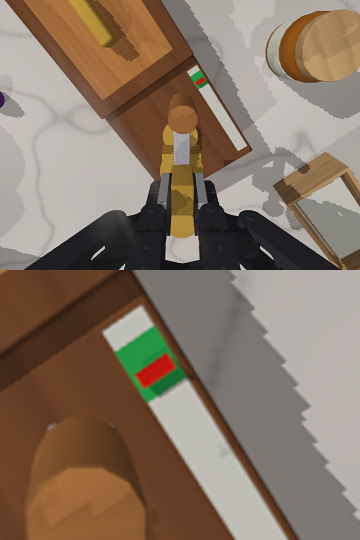

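The marker lies wholly inside the green zone, with green on both sides. Next I carry the crank to the coaster.

Emit:
move_arm(moves=[[[-1,-8,-18,0,0],[-1,-13,-32,0,0],[-1,-14,-34,0,0],[-1,-14,-34,0,0],[-1,-14,-34,0,0],[-1,-14,-34,0,0],[-1,-14,-34,0,0],[-1,-14,-34,0,0],[-1,-11,-26,0,0],[-1,-6,-13,0,0],[-1,-1,-5,0,0],[-1,0,0,-30,0],[-1,0,0,-40,0],[-1,0,0,-20,0],[-1,0,0,-10,0],[-1,0,0,-5,0],[-1,0,0,0,0],[-1,0,0,0,0]]])

```text
time_s: 35.85
tcp_pos: [0.4673, -0.3535, 0.2369]
orientation: [0.001, 0.881, 0.473, 0.0]
force: [-0.0, 0.7, -2.3]
gripper_width: 0.0138
gripper_force: 98.1
```

```bash
python3 - <<'E'
from h import *
s=readout.read_state();t=s['tcp_pos'];print(t,s['gripper_width'],s['force'])
g=shot('wrist');p=cloud(g);im=g['image'].astype(int)
m=(p[...,2]>.0035)&(p[...,2]<.009)&(abs(p[...,0]-.468)<.065)&(abs(p[...,1]+.353)<.065)&(im[...,0]>im[...,2]+25)
c,r=cv2.minEnclosingCircle((p[m][:,:2]*1000).astype(np.float32));print(m.sum(),c,r)
print('knob',rect(p,t[0],t[0]+.06,t[1]+.02,t[1]+.07,.0715,.11))
E
```

```text
[ 0.46726351 -0.35354046  0.23694427] 0.013751370892097095 [-0.02259635  0.67941383 -2.29971999]
13652 (466.79754638671875, -354.1494140625) 47.9423828125
knob (2852, array([ 499.3, -307.8,   92.2]), array([ 498.4, -309. ]), array([15.2, 15.5]), 88.49)
```

Emit:
move_arm(moves=[[[-1,-0.7,0,-8,0],[-1,0,0,-5,0],[-1,0,0,-1.5,0],[-1,0,0,0,0],[-1,0,0,0,0]]])

```text
time_s: 36.32
tcp_pos: [0.4658, -0.3537, 0.2213]
orientation: [-0.0, 0.881, 0.472, -0.0]
force: [0.4, 0.1, -2.4]
gripper_width: 0.0138
gripper_force: 98.1
```

Emit:
move_arm(moves=[[[-1,0,0,-1,0],[-1,0,0,-1,0],[-1,0,0,0,0],[-1,0,0,0,0]]])

```text
time_s: 36.65
tcp_pos: [0.4658, -0.3537, 0.2193]
orientation: [0.0, 0.881, 0.472, 0.0]
force: [-0.6, -0.5, -2.9]
gripper_width: 0.0138
gripper_force: 98.1
```

Emit:
move_arm(moves=[[[-1,0.8,0,-1,0],[-1,0,0,-1,0],[-1,0,0,0,0],[-1,0,0,0,0]]])

```text
time_s: 36.98
tcp_pos: [0.4663, -0.3537, 0.2191]
orientation: [0.0, 0.881, 0.472, -0.0]
force: [-5.9, 3.6, 12.2]
gripper_width: 0.0137
gripper_force: 100.4
```

Contact. I'll release, retreat and check.

Emit:
move_arm(moves=[[[-1,0,0,0.5,0],[-0.2,0,0,0,0],[-0.2,0,0,0,0],[-0.2,0,0,0,0],[-0.2,0,0,0,0],[-0.2,0,0,10,0],[-0.2,0,0,30,0],[-0.2,0,0,40,0],[-0.2,0,0,40,0],[-0.2,-25,-30,20,0],[-0.2,-25,-30,0,0],[-0.2,0,0,0,0],[-0.2,0,0,0,0]]])

```text
time_s: 38.07
tcp_pos: [0.4166, -0.4134, 0.3577]
orientation: [0.001, 0.882, 0.471, 0.0]
force: [1.1, -0.0, 0.0]
gripper_width: 0.0341
gripper_force: 0.0
```

```bash
python3 crank.py; python3 look.py; python3 - <<'E'
from h import *
g=load('top');p=cloud(g)
print('boxlid',rect(p,.5,.665,-.15,.22,.054,.072)); print('lid',rect(p,.5,.665,-.04,.22,.0655,.071))
a=load('top')['image'][150:330,120:500];w=load('wrist')['image']
save(np.vstack([cv2.resize(a,(640,303)),cv2.resize(w,(380,285))[:, :380] if 0 else np.hstack([cv2.resize(w,(380,285)),np.zeros((285,260,3),np.uint8)])]),'fin.png')
E
```

```text
[ 0.41659496 -0.41336877  0.3576807 ] yaw 56.176210777062266
coaster (9706, array([ 467.9, -351.6,    5.9]), array([ 466.9, -353.4]), array([92.2, 95.4]), 56.34)
boss+ (1082, array([ 468.3, -351.7,   65.5]), array([ 479. , -336.1]), array([67.3, 16. ]), 56.2)
knob (612, array([ 495.6, -310.8,   76.6]), array([ 495.3, -311.1]), array([11.4, 15.3]), 55.57)
all (4480, array([ 469.4, -350. ,   48.8]), array([ 467.3, -353.2]), array([113. ,  24.8]), 56.62)
714 [337.  13.] 0.0792 [ 495.3 -311.1] [11.4 15.3] 55.6 [120.  77.  42.]
999 [336. 113.] 0.0677 [ 466.3 -355.1] [21.5 16. ] 56.2 [148. 115.  46.]
obj 113 [397.  108.9] [65. 50. 72.]
handle (0, array([nan, nan, nan]), array([0., 0.]), array([0., 0.]), 0.0)
[ 0.41790762 -0.41181698  0.35678305]
boxlid (5383, array([585.7,  17.7,  64.4]), array([587.1,  19.8]), array([122.2, 280.3]), 0.12)
lid (2307, array([586.1,  83.3,  68.2]), array([587.3,  60.2]), array([199.6, 121. ]), 89.95)h.py:19: RuntimeWarning: Mean of empty slice.
  s=p[m]; rc=cv2.minAreaRect((s[:,:2]*1000).astype(np.float32)); return len(s),np.round(s.mean(0)*1000,1),np.round(rc[0],1),np.round(rc[1],1),round(rc[2],2)
  ret = um.true_divide(
```

View pics/fin.png

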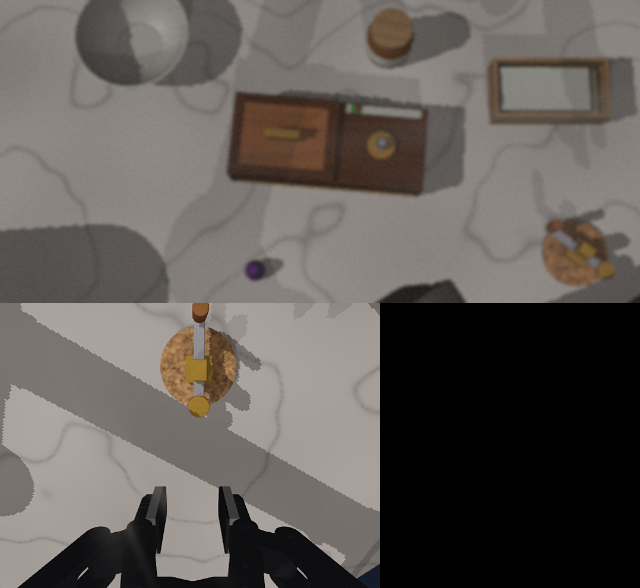

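The last picture shows the lid flush on the box, the marker in green at (355,107) and the crank upright on its coaster. Its block measures within about 1 mm of the centre. Handing in.

```bash
python3 -c "
from rig import bot
print(bot.job_done())"
```

```text
the job is handed in; nothing more can be done
None
```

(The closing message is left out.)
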